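# Line up the quarter-turn fastener of a battery case and hold its access panel shut

## Robot

A 6-joint arm with a two-finger parallel gripper is mounted at the origin on the work surface. World frame = base frame: x ahead of the robot, y to its left, z up, the work surface at z = 0. Lengths are in m, angles in rad, forces in N, time in s.
With the tool pointing down it reaches from about 0.35 to 0.975 m from the base axis. Payload 4.9 kg.
Tool frame: the origin (TCP) lies at the very end of the fingers, on their centre line; the grasp point (between the pads) lies 19 mm behind it; z points along the fingers, x is the direction in which the jaws open and shut, and the axes are right-handed (so a half turn about z gives the same grasp; the last joint's range is limited). The gripper opens to 85 mm and grips with 20 to 120 N. Pads are 22 mm wide; open, the fingers measure 114 mm over their backs; the gripper's body (76 mm by 85 mm) begins 54 mm behind the grasp point. The pads swing forward as they close: fully open they stand 13 mm farther back than shut.
Start: joints at [-1.262, 0.053, 1.613, -0, 1.476, -0.119], TCP at [0.259, -0.569, 0.231] pointing down, gripper open.
Joint ranges: [-3.01, 3.01], [-1.01, 2.22], [0.06, 2.58], [-1.02, 4.17], [0.09, 2.62], [-3.14, 3.14]. Speed limits (rad/s): [2.57, 2.57, 3.14, 3.14, 3.14, 3.14].

## Interface

Orientations are given as a unit quaternion [w, x, y, z].
In Python, from plant import * gives the robot as it stands.
- The arm moves only by the shell command python3 -m inch 'ROWS'. ROWS is text: rows parted by semicolons, each of 7 numbers parted by spaces: the shift along the tool's x, y, z in m, then the turn, a rotation vector about the tool's x, y, z in rad, then the closure, from 0 (fully open) to 1 (shut). A call has 1 to 10 rows; each row shifts and turns the commanded pose from where the row before left it, along the tool's axes as they then stand; what a row does not reach is not made up. A row lasts 1/12 s, in which the tool goes at most 41.7 mm and 7.16 degrees, less where a joint would pass 70% of its speed; a pose out of reach is approached as far as the arm can. A call with a gripper value outside its range is refused whole. The fingers move at their own pace and stop on an object; the grip force is fixed at half the most. Time passes only in rows, so rows that do not move let the fingers close. It gives the time, the measured TCP pose, the force and the opening at its end, in the units of the state.
- state(): the state, without advancing time (a new reading comes with each control period).
- grab_frame(name): name is "side" or "top"; returns the picture (400x640x3 uint8, blue, green, red); there is no depth.
- camera_info(name): a dict with "vertical_fov" (degrees; the focal length in pixels is half the picture's height over the tangent of half this angle, whatever the lens; pixels are square), "cx", "cy" (the principal point, pixels), "k1" (the pictures are not rectified: a ray, as slopes to the right and down, at radius r is drawn at 1 + k1 r^2 times it, then the intrinsics apply), "origin" and "rotation" of the camera in the world. Camera axes: x right, y down, z forward; pixel columns grow to the right and rows downward; lengths in m; the calibration is good to about 2 mm. A picture is of the moment at which its call begins. camera_info takes no time and is no camera call.
- job_done(): hands the job in, once; it reports no verdict.
The state is a dict: "time": time; "joint_pos": joint angles; "joint_vel": joint speeds; "joint_efforts": joint torques, N m; "tool_pos": TCP position; "tool_rot": TCP orientation; "contact_force": force on the tool from outside, world axes, zero at the start; "ft_torque": the same for the moment, N m; "gripper_width": opening from 0.0 (shut) to 1.0 (fully open).
Only numpy, scipy, OpenCV 4.12 (cv2) and the standard library are available. Lean on these libraries where they do the work, as an engineer would, in place of code of your own. Each camera call takes 0.05 s, during which the arm holds its last target.

## Task

Two battery cases lie on the control-room desk; on one of them the access panel in the top stands ajar because its quarter-turn fastener is turned across. On that case, first turn the fastener's wing clockwise until its slot is in line with the index lines engraved on the panel, and only then press the panel down by its free edge until it is fully home against the frame. Finish while still pressing: keep holding the panel shut, and leave the other case's fastener and everything else on the desk as they are.

Things in the scene. Friction and masses are not known exactly. Their poses are not given: they have to be found in the camera images.
- case: The case to work on: a grey steel box 240 x 260 mm, top at 85 mm, fixed to the desk. Origin: centre of its underside; x points from its vented front (near the robot, roughly) to the rear, z up. It may stand left or right.
- panel: Its grey metal access panel, 190 (x) x 180 (y) x 5 mm. Origin on the hinge line at the rear edge, 89.5 mm above the desk; it runs to -x; z is its outward normal, upper face at z = +2 mm. Sprung open about its y axis: ajar by 0.1 rad at first, shut on a rigid stop when z is vertical. Shutting takes about 6 N at the free edge. Bare face to press: x = -130 to -180 mm, y = 50 to 80 mm either side.
- panel_edge (a point): Middle of the panel's free edge, on its upper face (190 mm from the hinge). Axes as the panel's.
- wing (a point): Centre of the fastener's upright steel wing (40 mm long, 12 mm thick, 30 mm tall, dark slot along its top), on the panel's centre line 32 mm in from the free edge. 22 mm above the panel's face; the wing spans 15 mm above and below this point, over a 30 mm disc. x runs along wing and slot, y across its thickness, z along the turning axis. Best pinched across its thickness from above.
- fastener (a joint): Turn of the fastener (rad). 0: slot in line with the index lines, which lie along the panel's x axis (towards the hinge). Positive is anticlockwise from above; starts between 0.8 and 1.45. It turns stiffly (0.05 N m), stays where it is left, and is NOT stopped at 0: it runs from -0.5 to 1.6.
- spare_wing (a point): Wing centre of the same fastener on the other, already shut, case (looks alike, same sizes). Leave alone.
- spare_fastener (a joint): Turn of the other case's fastener, 0 = lined up, as it is from the start. Leave it so.
- mug: Bystander: white mug, 80 mm across, 95 mm tall. Leave where it is.
- screwdriver: Bystander: screwdriver lying on the desk. Leave where it is.
- calculator: Bystander: flat desk calculator, 150 x 100 x 18 mm. Leave where it is.
- mouse: Bystander: black computer mouse, 100 x 60 x 26 mm. Leave where it is.
- tape: Bystander: roll of black tape lying flat, 90 mm across, 22 mm high. Leave where it is.
- jar: Bystander: small clear jar with a grey cap, 64 mm across, 70 mm tall. Leave where it is.
- stapler: Bystander: black stapler, 140 x 35 x 50 mm. Leave where it is.

How it is judged:
By the outcome, as a careful person would: the job done as asked, in the order asked, and still so for the second after the job is handed in, while the arm keeps its last pose, push and grip.
It also fails if it takes over 45 s, if anything falls off the work surface, if the arm or the gripper's body presses on something with over 40 N, if the wrist force passes 120 N, or if a joint passes its speed limit or range.

## Working session

There is one attempt and no reset: what is moved stays moved. The work goes in short steps, Python scripts to look and compute and a shell command to move; the robot and the scene stay as the last step left them, time stands still between calls to the robot, and variables do not carry over. Pictures are saved under pics/ and viewed, and the job is handed in when it is done.

```bash
mkdir -p pics; ls; python3 - <<'E'
from plant import *
import cv2
for n in("side","top"):
    i=camera_info(n); print(n,i)
    cv2.imwrite(f"pics/{n}0.png",grab_frame(n))
print(state())
E
```

```text
pics
side {'vertical_fov': 45.043477163193884, 'cx': 321.1876778622426, 'cy': 199.0996631587294, 'k1': 0.04666211351527146, 'origin': array([0.47304323, 0.93474311, 1.0881474 ]), 'rotation': array([ 0.01108158, -0.04724224,  0.92794256, -0.36955104])}
top {'vertical_fov': 48.17521911506767, 'cx': 318.7011095439551, 'cy': 199.6093229299062, 'k1': -0.028497207274101186, 'origin': array([0.25066813, 0.02035521, 1.51451834]), 'rotation': array([-0.0644053 ,  0.71221475, -0.69550403,  0.0698301 ])}
{'time': 0.1, 'joint_pos': array([-1.26200463e+00,  5.32963841e-02,  1.61418738e+00,  1.04518863e-05,
        1.47598230e+00, -1.18993526e-01]), 'joint_vel': array([-1.96855156e-03, -7.75574284e-05, -2.56623355e-03,  5.36860544e-04,
        1.18190802e-03,  8.72732587e-04]), 'joint_efforts': array([ 4.67419395e-04, -3.94902778e+01, -3.71362352e+01, -9.17172497e-05,
        3.87266366e-03,  2.02989378e-05]), 'tool_pos': array([ 0.25911722, -0.56812793,  0.23016418]), 'tool_rot': array([-6.00616932e-04,  8.41086937e-01, -5.40899147e-01, -7.18817272e-04]), 'contact_force': array([ 0.91343526, -0.2684259 , -0.2584243 ]), 'ft_torque': array([-0.01654273, -0.00904106, -0.00057002]), 'gripper_width': 0.9989200925881387}
```

View pics/side0.png

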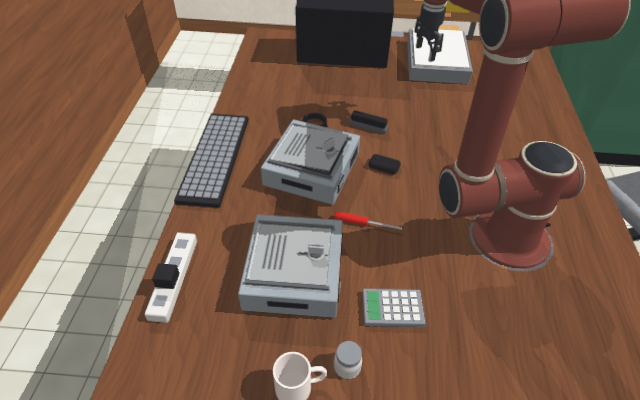

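View pics/top0.png

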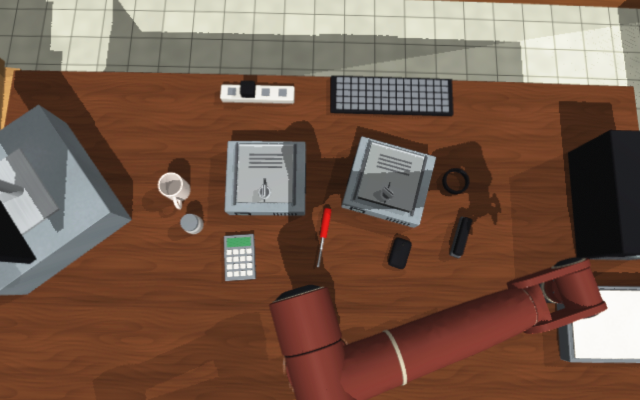

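The side view shows two cases, at about (292,265) and (312,160). The top view shows them at (265,178) and (390,182). The right-hand one (top 390,182) looks ajar, so I'll zoom in.

```bash
cat > h.py <<'E'
from plant import *
import numpy as np, cv2
from scipy.spatial.transform import Rotation as R
def cam(n):
    i=camera_info(n); f=200/np.tan(np.radians(i["vertical_fov"]/2))
    K=np.array([[f,0,i["cx"]],[0,f,i["cy"]],[0,0,1]]); d=np.array([i["k1"],0,0,0,0.])
    q=i["rotation"]; M=R.from_quat([q[1],q[2],q[3],q[0]]).as_matrix()
    return K,d,M,np.array(i["origin"])
def ray(n,uv):
    K,d,M,o=cam(n); p=cv2.undistortPoints(np.array(uv,float).reshape(-1,1,2),K,d).reshape(-1,2)
    v=np.c_[p,np.ones(len(p))]@M.T
    return o,v/np.linalg.norm(v,axis=1)[:,None]
def onplane(n,uv,z):
    o,v=ray(n,uv); return o+v*((z-o[2])/v[:,2])[:,None]
def tri(us,ut):
    o1,v1=ray("side",us);o2,v2=ray("top",ut);out=[]
    for a,b in zip(v1,v2):
        A=np.c_[a,-b]; s=np.linalg.lstsq(A,o2-o1,rcond=None)[0]
        p,q=o1+a*s[0],o2+b*s[1]; out.append(np.r_[(p+q)/2,np.linalg.norm(p-q)])
    return np.array(out)
def proj(n,P):
    K,d,M,o=cam(n); P=(np.array(P,float).reshape(-1,3)-o)@M
    return cv2.projectPoints(P,np.zeros(3),np.zeros(3),K,d)[0].reshape(-1,2)
def zoom(img,x0,y0,w,h,s,fn):
    c=cv2.resize(img[y0:y0+h,x0:x0+w],None,fx=s,fy=s,interpolation=cv2.INTER_CUBIC)
    for k in range((x0+9)//10*10,x0+w,10):
        cv2.line(c,((k-x0)*s,0),((k-x0)*s,8 if k%50 else 20),(0,0,255),1)
        if k%20==0: cv2.putText(c,str(k),((k-x0)*s+2,18),0,.4,(0,0,255),1)
    for k in range((y0+9)//10*10,y0+h,10):
        cv2.line(c,(0,(k-y0)*s),(8,(k-y0)*s),(0,0,255),1)
        if k%20==0: cv2.putText(c,str(k),(10,(k-y0)*s+4),0,.4,(0,0,255),1)
    cv2.imwrite(fn,c)
E
python3 - <<'E'
from h import *
zoom(cv2.imread("pics/side0.png"),255,110,115,95,6,"pics/sz0.png")
zoom(cv2.imread("pics/top0.png"),335,130,110,100,6,"pics/tz0.png")
E
```

```text
(no output)
```

View pics/sz0.png

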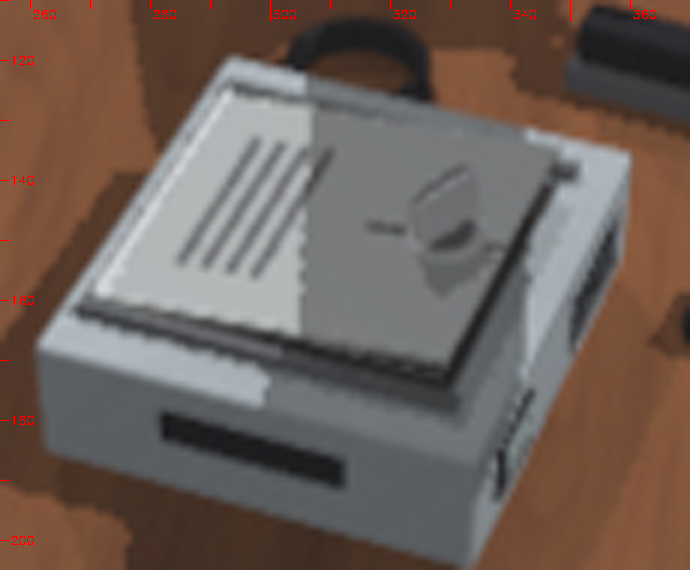

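View pics/tz0.png

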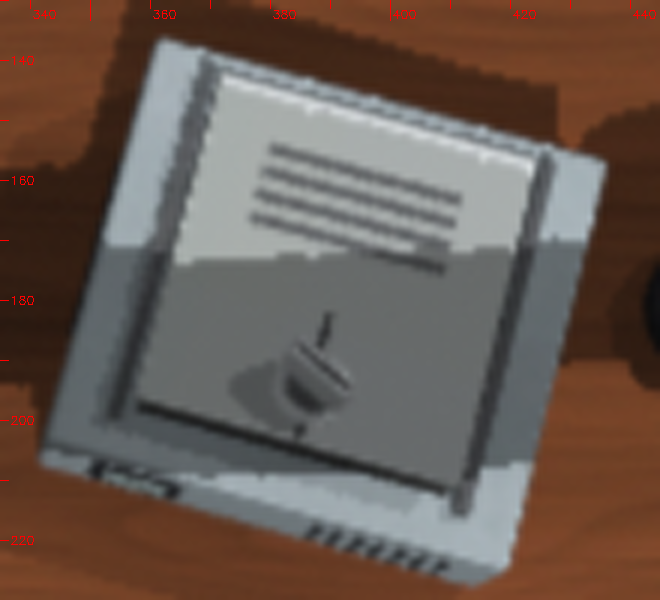

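```bash
python3 - <<'E'
from h import *
np.set_printoptions(precision=4,suppress=True)
S=[(329.5,171.7),(347.2,135),(270.8,160),(294.2,125),(332.8,137.5),(323.8,144.2),(261.3,167.5),(334,187),(359.3,135.5),(294,119.7)]
T=[(357.8,197.2),(411.7,212.2),(370.5,142.5),(424.5,157.2),(393.7,195),(384.5,187.2),(362,136.5),(341.8,207),(419,225),(436,157)]
p=tri(S,T); print(p)
a=lambda v:np.degrees(np.arctan2(v[1],v[0]))
print("sides free->hinge",a(p[2]-p[0]),a(p[3]-p[1]), "y:",a(p[0]-p[1])-90,a(p[2]-p[3])-90)
# onto planes
f=onplane("top",T[:2],.106+.0);h=onplane("top",T[2:4],.0915)
print(f,h,a(h[0]-f[0]),a(h[1]-f[1]),a(f[0]-f[1])-90,a(h[0]-h[1])-90)
w=onplane("top",T[4:6],.145); print(w,w.mean(0),a(w[1]-w[0]))
w=onplane("side",S[4:6],.145); print(w,w.mean(0),a(w[1]-w[0]))
E
```

```text
[[ 0.5347 -0.1136  0.0976  0.0003]
 [ 0.4907 -0.2873  0.1008  0.0033]
 [ 0.7212 -0.1554  0.0891  0.0037]
 [ 0.6738 -0.3345  0.0902  0.0058]
 [ 0.5354 -0.2224  0.14    0.0009]
 [ 0.5608 -0.1944  0.1345  0.0015]
 [ 0.7456 -0.1281  0.0799  0.0018]
 [ 0.5105 -0.0642  0.0821  0.0133]
 [ 0.452  -0.3147  0.0804  0.002 ]
 [ 0.6795 -0.376   0.0798  0.0041]]
sides free->hinge -12.635484771347858 -14.485947364513668 y: -14.198595450025081 -14.848957037761295
[[ 0.5328 -0.1128  0.106 ]
 [ 0.4882 -0.2858  0.106 ]] [[ 0.7224 -0.1554  0.0915]
 [ 0.6764 -0.3347  0.0915]] -12.660217059723715 -14.564055869586767 -14.470822799697714 -14.38764048849265
[[ 0.5348 -0.2216  0.145 ]
 [ 0.5591 -0.1929  0.145 ]] [ 0.547  -0.2073  0.145 ] 49.810631615954506
[[ 0.5346 -0.2162  0.145 ]
 [ 0.5591 -0.1816  0.145 ]] [ 0.5468 -0.1989  0.145 ] 54.69233475888672
```

```bash
python3 - <<'E'
from h import *
from scipy.ndimage import map_coordinates
np.set_printoptions(precision=4,suppress=True)
def fit(n,img,a,b,z,m=.12,hw=4):
    a,b=np.array(a,float),np.array(b,float);d=(b-a)/np.linalg.norm(b-a);nn=np.array([-d[1],d[0]])
    t=np.linspace(-hw,hw,8*hw+1);pts=[]
    for s in np.linspace(m,1-m,40):
        c=a+(b-a)*s;q=c+t[:,None]*nn
        v=map_coordinates(img,[q[:,1],q[:,0]],order=1)
        g=np.abs(np.gradient(cv2.GaussianBlur(v.reshape(1,-1).astype(np.float32),(0,0),2).ravel()))
        w=g**2*(g>.5*g.max()); pts.append(c+nn*(w@t/w.sum()))
    pts=np.float32(pts)
    vx,vy,x,y=cv2.fitLine(pts,cv2.DIST_HUBER,0,.01,.01).ravel()
    r=np.abs((pts-[x,y])@np.array([-vy,vx]))
    e=np.array([[x,y]])+np.outer([-25,25],[vx,vy]); P=onplane(n,e,z); D=P[1]-P[0]
    ang=np.degrees(np.arctan2(D[1],D[0])); ang=(ang+14.5+45)%90-45-14.5
    return round(float(ang),2),round(float(np.median(r)),2),np.array([x,y]),P
for n,E in {"top":[("rear",(362,136.5),(436,157),.085),("right",(436,157),(421,216),.085),("hinge",(370.5,142.5),(424.5,157.2),.0915),("free",(357.8,197.2),(411.7,212.2),.1055),("front",(341.8,207),(419,225),.085)],
 "side":[("rear",(261.3,167.5),(294,119.7),.085),("right",(294,119.7),(359.3,135.5),.085),("left",(261.3,167.5),(334,187),.085),("hinge",(270.8,160),(294.2,125),.0915),("front",(359.3,135.5),(334,187),.085)]}.items():
    I=cv2.imread(f"pics/{n}0.png").astype(np.float32)
    for nm,a,b,z in E:
        for ch in (0,2):
            r=fit(n,I[...,ch],a,b,z); print(n,nm,ch,r[0],r[1],r[3].mean(0))
E
```

```text
top rear 0 -14.65 0.11 [ 0.712  -0.2586  0.085 ]
top rear 2 -14.91 0.19 [ 0.7102 -0.251   0.085 ]
top right 0 -14.68 0.07 [ 0.5773 -0.3467  0.085 ]
top right 2 -14.58 0.15 [ 0.5757 -0.3463  0.085 ]
top hinge 0 -14.13 0.2 [ 0.7035 -0.2574  0.0915]
top hinge 2 -14.33 0.12 [ 0.7026 -0.2516  0.0915]
top free 0 -16.94 0.19 [ 0.5133 -0.1889  0.1055]
top free 2 -17.22 0.14 [ 0.5097 -0.2031  0.1055]
top front 0 -11.42 0.38 [ 0.4724 -0.2027  0.085 ]
top front 2 -14.14 0.52 [ 0.4812 -0.1924  0.085 ]
side rear 0 -14.61 0.04 [ 0.7155 -0.242   0.085 ]
side rear 2 -14.59 0.21 [ 0.7181 -0.2238  0.085 ]
side right 0 -14.9 0.07 [ 0.549  -0.3373  0.085 ]
side right 2 -17.14 0.33 [ 0.5677 -0.3401  0.085 ]
side left 0 -14.4 0.06 [ 0.6459 -0.0964  0.085 ]
side left 2 -14.47 0.06 [ 0.6291 -0.0921  0.085 ]
side hinge 0 -14.45 0.15 [ 0.6983 -0.2524  0.0915]
side hinge 2 -14.38 0.12 [ 0.7002 -0.2479  0.0915]
side front 0 -13.91 0.38 [ 0.4817 -0.1748  0.085 ]
side front 2 -14.2 0.56 [ 0.4761 -0.2004  0.085 ]
```

```bash
cat >> h.py <<'E'
YAW=np.radians(-14.6)
u=np.array([np.cos(YAW),np.sin(YAW),0]);v=np.array([-np.sin(YAW),np.cos(YAW),0])
def pose(fa,tilt=.1):  # tool rotation with wing at fastener angle fa, jaws across it; flip so tool x near yaw fa-90
    n=np.sin(tilt)*u+np.cos(tilt)*np.array([0,0,1]); px=np.cos(tilt)*u-np.sin(tilt)*np.array([0,0,1])
    x=np.cos(fa-np.pi/2)*px+np.sin(fa-np.pi/2)*v
    return np.c_[x,np.cross(-n,x),-n],n
def cur():
    s=state();q=s["tool_rot"];return np.array(s["tool_pos"]),R.from_quat([q[1],q[2],q[3],q[0]]).as_matrix(),s
def delta(p,M):
    np.set_printoptions(precision=4,suppress=True)
    p0,M0,s=cur(); print("shift tool",M0.T@(p-p0),"rotvec",R.from_matrix(M0.T@M).as_rotvec(),"F",s["contact_force"],"w",s["gripper_width"],"t",s["time"])
E
python3 - <<'E'
from h import *
W=np.array([.550,-.2065,.129]); M,n=pose(1.15)
delta(W+n*.085,M)
E
```

```text
shift tool [-0.203  -0.4213  0.0171] rotvec [-0.0621 -0.0783 -0.4669] F [ 0.9134 -0.2684 -0.2584] w 0.9989200925881387 t 0.1
```

```bash
python3 -m inch '-0.0135 -0.028 0 0 0 0 0;-0.0135 -0.028 0 0 0 0 0;-0.0135 -0.028 0 0 0 0 0;-0.0135 -0.028 0 0 0 0 0;-0.0135 -0.028 0 0 0 0 0;-0.0135 -0.028 0 0 0 0 0;-0.0135 -0.028 0 0 0 0 0;-0.0135 -0.028 0 0 0 0 0;-0.0135 -0.028 0 0 0 0 0;-0.0135 -0.028 0 0 0 0 0'; python3 -m inch '-0.0135 -0.028 0 0 0 0 0;-0.0135 -0.028 0 0 0 0 0;-0.0135 -0.028 0 0 0 0 0;-0.0135 -0.028 0 0 0 0 0;-0.0135 -0.028 0 0 0 0 0;0 0 0 -0.0124 -0.0157 -0.0934 0;0 0 0 -0.0124 -0.0157 -0.0934 0;0 0 0 -0.0124 -0.0157 -0.0934 0;0 0 0 -0.0124 -0.0157 -0.0934 0;0 0 0 -0.0124 -0.0157 -0.0934 0'; python3 -m inch '0 0 0 0 0 0 0;0 0 0 0 0 0 0'
python3 - <<'E'
from h import *
for n in("side","top"): cv2.imwrite(f"pics/{n}1.png",grab_frame(n))
W=np.array([.550,-.2065,.129]); M,n=pose(1.15)
delta(W+n*.085,M); print(proj("side",W),proj("top",W))
zoom(cv2.imread("pics/side1.png"),245,60,130,130,5,"pics/sz1.png")
zoom(cv2.imread("pics/top1.png"),330,120,120,110,5,"pics/tz1.png")
E
```

```text
time: 0.93
tool_pos: [0.4586, -0.3281, 0.2308]
tool_rot: [-0.0, 0.841, -0.541, -0.0]
contact_force: [-0.0, -0.6, 0.1]
gripper_width: 0.997
time: 1.77
tool_pos: [0.5572, -0.2099, 0.2306]
tool_rot: [0.005, 0.943, -0.329, -0.05]
contact_force: [-0.5, 0.1, -0.5]
gripper_width: 0.996
time: 1.93
tool_pos: [0.5573, -0.21, 0.2306]
tool_rot: [0.005, 0.942, -0.332, -0.05]
contact_force: [-0.2, 0.3, -0.3]
gripper_width: 0.999
shift tool [ 0.0014 -0.0025  0.0172] rotvec [ 0.0008 -0.001  -0.0019] F [0.4785 0.0762 0.7526] w 1.0007551408966748 t 2.0333
[[327.388  143.2039]] [[388.0196 191.2052]]
```

View pics/sz1.png

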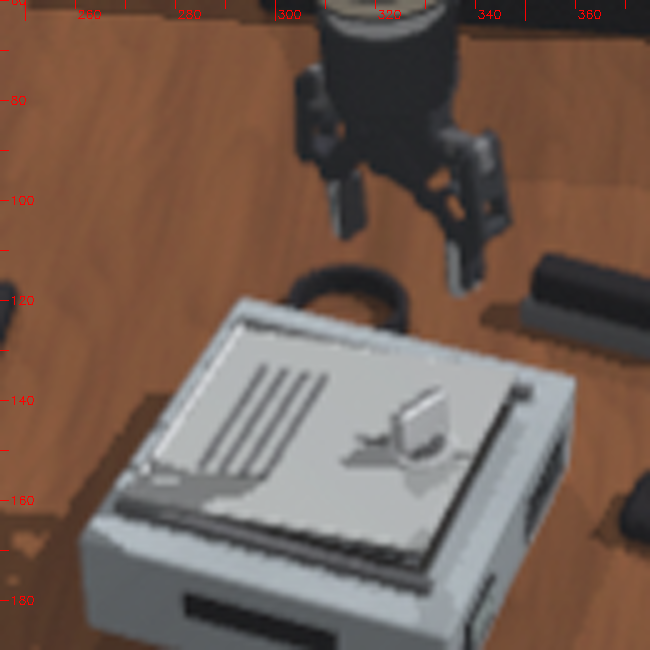

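View pics/tz1.png

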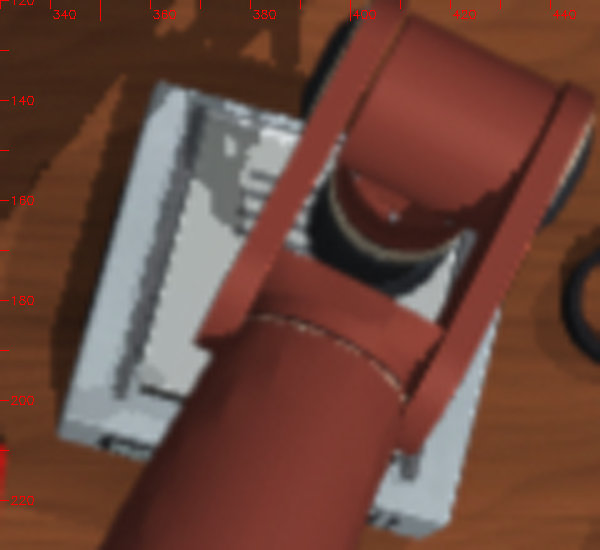

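The better-lit side view shows the wing slot from about (323,143) to (332,138). The fingertips at (313,107) and (339,118) straddle it. I'll correct the small offset and descend along the panel normal.

```bash
python3 -m inch '0.0014 -0.0025 0.015 0 0 0 0;0 0 0.02 0 0 0 0;0 0 0.02 0 0 0 0;0 0 0.02 0 0 0 0;0 0 0.015 0 0 0 0;0 0 0.01 0 0 0 0;0 0 0 0 0 0 0;0 0 0 0 0 0 0'
python3 - <<'E'
from h import *
cv2.imwrite("pics/side2.png",grab_frame("side"))
W=np.array([.550,-.2065,.129]); M,n=pose(1.15); delta(W-n*.009,M)
zoom(cv2.imread("pics/side2.png"),255,70,120,110,6,"pics/sz2.png")
E
```

```text
time: 2.7
tool_pos: [0.55, -0.2065, 0.1308]
tool_rot: [0.005, 0.942, -0.331, -0.05]
contact_force: [-0.0, -1.0, 0.7]
gripper_width: 0.999
shift tool [-0.0006  0.0001  0.0122] rotvec [ 0.0006 -0.0023 -0.0005] F [ 0.2048 -0.1276  0.7909] w 1.0031865151083121 t 2.75
```

View pics/sz2.png

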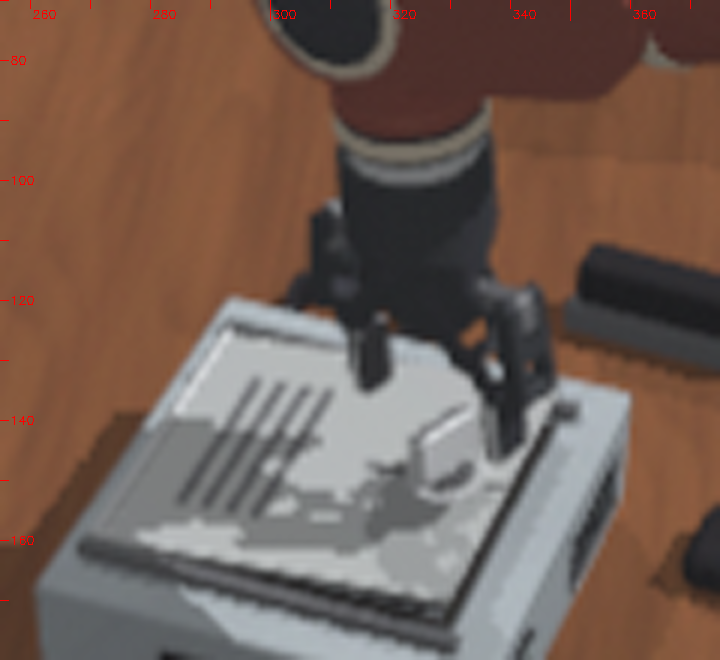

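```bash
python3 - <<'E'
from h import *
np.set_printoptions(precision=2,suppress=True)
p,M,s=cur()
for k in(-.0425,0,.0425): print(k,proj("side",p+M@np.array([k,0,-.013])))
W=np.array([.550,-.2065,.129]);Mw,n=pose(1.15)
l=Mw[:,1]
print("slot ends",proj("side",[W+.015*n+.02*l,W+.015*n,W+.015*n-.02*l]))
print("slot ends top",proj("top",[W+.015*n+.02*l,W+.015*n,W+.015*n-.02*l]))
print("dx 5mm jaw",proj("side",W+.015*n+M[:,0]*.005)-proj("side",W+.015*n))
zoom(cv2.imread("pics/side2.png"),300,120,55,45,14,"pics/sz2b.png")
zoom(cv2.imread("pics/top0.png"),360,170,55,45,14,"pics/tz0b.png")
E
```

```text
-0.0425 [[337.05 144.41]]
0 [[326.86 138.95]]
0.0425 [[316.98 133.65]]
slot ends [[331.54 136.15]
 [327.04 139.31]
 [322.49 142.51]]
slot ends top [[393.95 193.73]
 [388.91 189.77]
 [383.89 185.83]]
dx 5mm jaw [[-1.18 -0.63]]
```

View pics/sz2b.png

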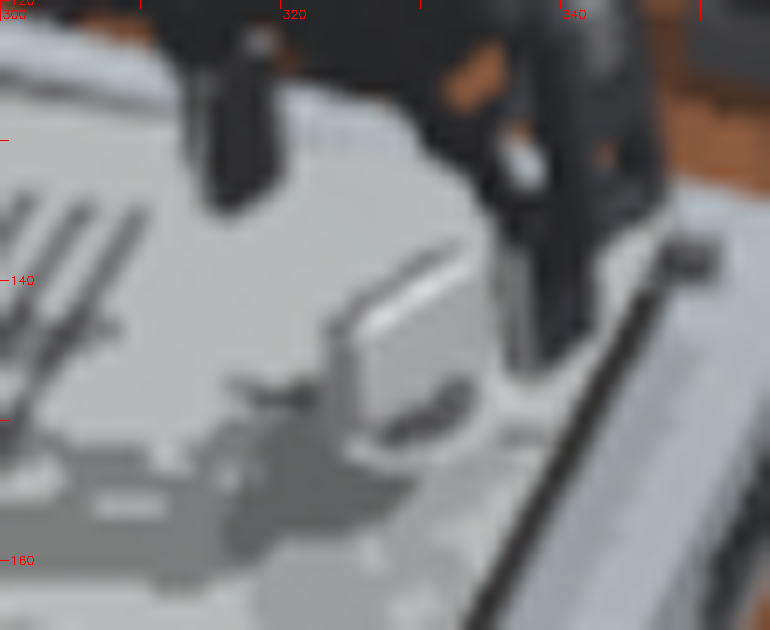

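View pics/tz0b.png

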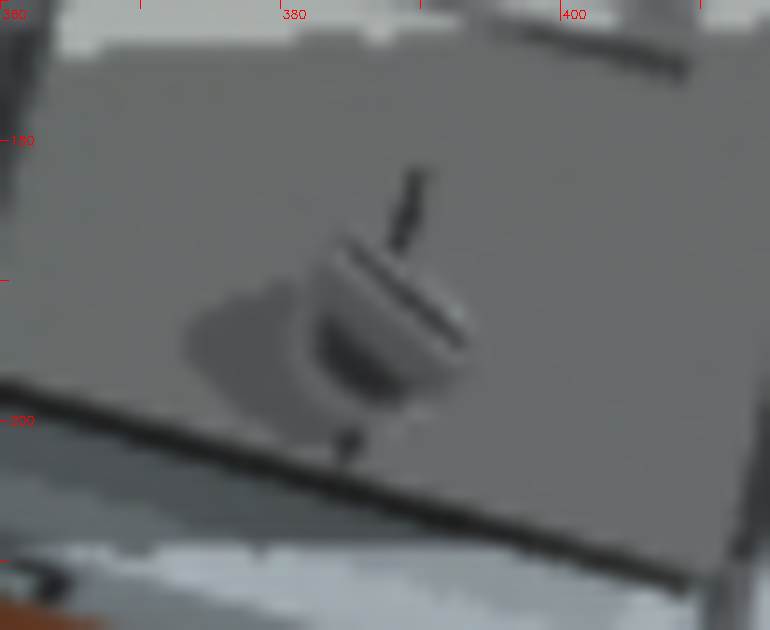

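```bash
python3 - <<'E'
from h import *
t=tri([(328.5,139.2)],[(388.6,190.8)])[0];print(t)
M,n=pose(1.15)
for z in(.140,.144): print(onplane("side",[(328.5,139.2)],z),onplane("top",[(388.6,190.8)],z))
print((t[:3]-.015*n)); p,M0,s=cur(); print("in tool", M0.T@(t[:3]-.015*n-p))
# slot dir angle
for nm,e,z in(("top",[(393,194.6),(384.2,187)],.143),("side",[(332.5,137.),(324.5,141.5)],.143)):
    P=onplane(nm,e,z);d=P[1]-P[0];print(nm,np.degrees(np.arctan2(d[1],d[0]))+14.6, np.linalg.norm(d))
E
```

```text
[ 0.54727605 -0.20547668  0.14606121  0.00075347]
[[ 0.54738105 -0.21265838  0.14      ]] [[ 0.54897374 -0.20653975  0.14      ]]
[[ 0.54706743 -0.20781777  0.144     ]] [[ 0.54810564 -0.20587946  0.144     ]]
[ 0.5458269  -0.2050992   0.13113614]
in tool [-0.00490921  0.00166444  0.00146104]
top 63.87020021152746 0.03635314967715303
side 61.59471697347311 0.03292338717796642
```

```bash
python3 -m inch '-0.004 0.0015 0.005 0 0 0 0;0 0 0.005 0 0 0 0;0 0 0 0 0 0 0;0 0 0 0 0 0 0.4;0 0 0 0 0 0 0.6;0 0 0 0 0 0 0.7'; python3 -m inch '0 0 0 0 0 0 0.75;0 0 0 0 0 0 0.8;0 0 0 0 0 0 0.8'
python3 - <<'E'
from h import *
cv2.imwrite("pics/side3.png",grab_frame("side"))
W=np.array([.5462,-.2055,.130]); M,n=pose(1.15); delta(W-n*.009,M)
zoom(cv2.imread("pics/side3.png"),290,100,75,65,10,"pics/sz3.png")
E
```

```text
time: 3.25
tool_pos: [0.5457, -0.2053, 0.1224]
tool_rot: [0.005, 0.942, -0.331, -0.049]
contact_force: [-0.1, -0.7, -0.6]
gripper_width: 0.602
time: 3.5
tool_pos: [0.5455, -0.2052, 0.1221]
tool_rot: [0.005, 0.942, -0.331, -0.049]
contact_force: [0.3, -0.3, -0.4]
gripper_width: 0.201
shift tool [0.     0.0002 0.0011] rotvec [ 0.0008 -0.0015 -0.0001] F [-0.1813 -0.3717  0.3644] w 0.19995640415787747 t 3.55
```

View pics/sz3.png

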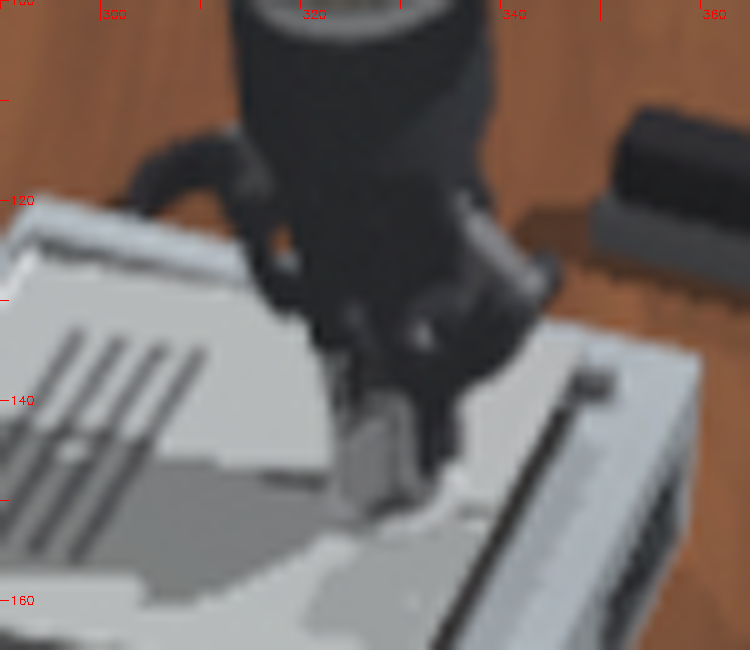

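The fingers stand either side of the wing (about (327,145)) with a 17 mm gap and no contact yet, so I'll close them.

```bash
python3 -m inch '0 0 0 0 0 0 0.84;0 0 0 0 0 0 0.87;0 0 0 0 0 0 0.9;0 0 0 0 0 0 1;0 0 0 0 0 0 1'; python3 -c "
from h import *
M,n=pose(1.15);delta(np.array([.5462,-.2055,.130])-n*.009,M);print(state()['ft_torque'])"
```

```text
time: 3.97
tool_pos: [0.5467, -0.2059, 0.1223]
tool_rot: [0.005, 0.942, -0.331, -0.047]
contact_force: [4.5, -2.4, -1.1]
gripper_width: 0.122
shift tool [-0.0013  0.0003  0.0014] rotvec [ 0.     -0.0051 -0.0004] F [ 4.4835 -2.3787 -1.0681] w 0.122444757843175 t 3.9667
[-0.353  -0.6759 -0.0171]
```

```bash
python3 -m inch '0.001 0 0 0 0 0.05 1;0 0 0 0 0 0.1 1;0 0 0 0 0 0.1 1;0 0 0 0 0 0.1 1;0 0 0 0 0 0.1 1'; python3 -c "
from h import *
M,n=pose(0);delta(np.array([.5462,-.2055,.130])-n*.009,M);print(state()['ft_torque'])"
```

```text
time: 4.38
tool_pos: [0.5465, -0.2056, 0.1223]
tool_rot: [0.015, 0.843, -0.535, -0.047]
contact_force: [1.5, 0.8, 1.8]
gripper_width: 0.126
shift tool [-0.0007  0.0008  0.0014] rotvec [-0.0009 -0.0012  0.6952] F [1.5264 0.7997 1.7684] w 0.12637717083841749 t 4.3833
[ 0.1736 -0.1015  0.0887]
```

```bash
python3 -m inch '0 0 0 0 0 0.1 1;0 0 0 0 0 0.1 1;0 0 0 0 0 0.1 1;0 0 0 0 0 0.1 1;0 0 0 0 0 0.1 1;0 0 0 0 0 0.1 1;0 0 0 0 0 0.1 1;0 0 0 0 0 0 1;0 0 0 0 0 0 1'; python3 - <<'E'
from h import *
M,n=pose(0);delta(np.array([.5462,-.2055,.130])-n*.009,M);print(state()['ft_torque'],state()["joint_pos"])
cv2.imwrite("pics/side4.png",grab_frame("side"))
zoom(cv2.imread("pics/side4.png"),290,100,75,65,10,"pics/sz4.png")
E
```

```text
time: 5.13
tool_pos: [0.5465, -0.205, 0.1223]
tool_rot: [-0.03, -0.612, 0.789, 0.039]
contact_force: [0.9, 3.3, 2.8]
gripper_width: 0.125
shift tool [0.0005 0.0009 0.0013] rotvec [-0.0009  0.0003  0.0025] F [0.9253 3.3291 2.8178] w 0.12481036507694647 t 5.1333
[ 0.6845 -0.1095 -0.0882] [-0.4761  0.1114  1.741  -0.0218  1.386   1.3521]
```

View pics/sz4.png

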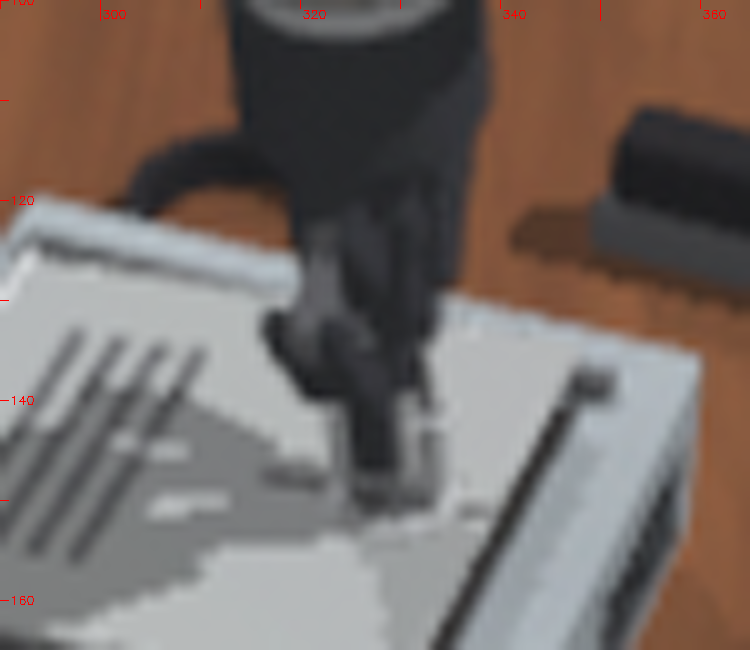

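The wing now lies along the index marks (about (318,147) to (337,151)). I'll open, back off along the normal and check.

```bash
python3 -m inch '0 0 0 0 0 0 0.8;0 0 0 0 0 0 0.6;0 0 0 0 0 0 0.4;0 0 -0.01 0 0 0 0.4;0 0 -0.02 0 0 0 0.4;0 0 -0.03 0 0 0 0.4;0 0 -0.03 0 0 0 0.4;0 0 -0.03 0 0 0 0.4'; python3 -m inch '0 -0.03 0 0 0 0 0.4;0 -0.035 0 0 0 0 0.4;0 -0.035 0 0 0 0 0.4;0 -0.035 0 0 0 0 0.4;0 -0.035 0 0 0 0 0.4;0 0 0 0 0 0 0.4'; python3 - <<'E'
from h import *
M,n=pose(0);delta(np.array([.5462,-.2055,.130])-n*.009,M)
for c in("side","top"): cv2.imwrite(f"pics/{c}5.png",grab_frame(c))
zoom(cv2.imread("pics/side5.png"),255,100,115,95,7,"pics/sz5.png")
zoom(cv2.imread("pics/top5.png"),335,130,110,80,7,"pics/tz5.png")
E
```

```text
time: 5.85
tool_pos: [0.5576, -0.2088, 0.2432]
tool_rot: [-0.031, -0.611, 0.79, 0.039]
contact_force: [0.9, -0.3, 0.7]
gripper_width: 0.603
time: 6.35
tool_pos: [0.7246, -0.2524, 0.2193]
tool_rot: [-0.032, -0.611, 0.79, 0.04]
contact_force: [0.2, -0.2, -1.8]
gripper_width: 0.605
shift tool [-0.0006  0.1743  0.1167] rotvec [ 0.0026 -0.0009  0.0005] F [ 0.1801 -0.1703 -1.7778] w 0.6045002419214994 t 6.35
```

View pics/sz5.png

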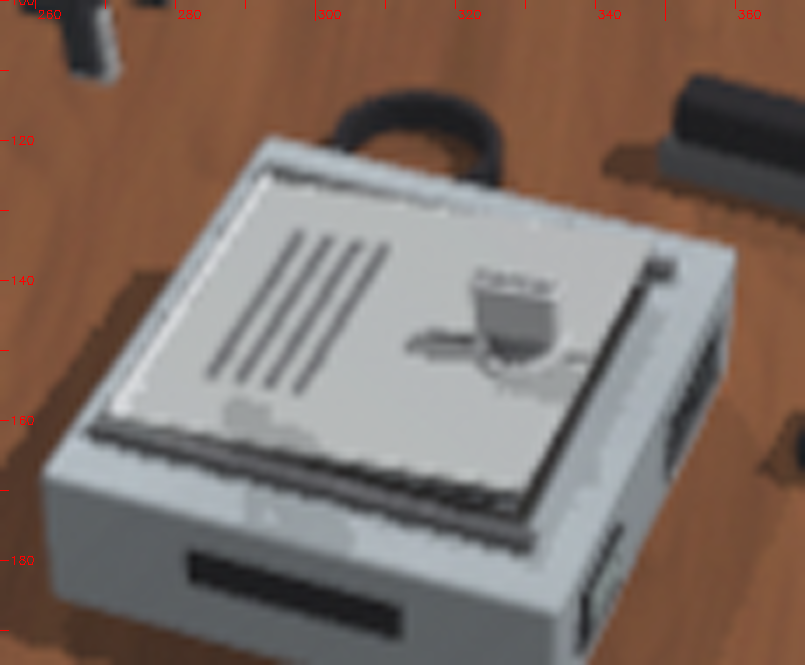

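View pics/tz5.png

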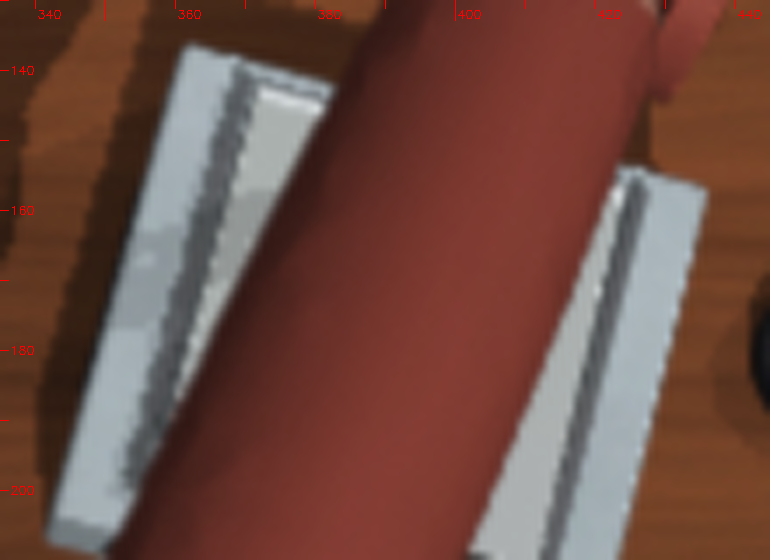

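The side view shows the wing at about (328,145) along the marks, with the panel still ajar. The arm hides it in the top view, so I'll swing aside to the pressing orientation with the fingers shut and check from above.

```bash
python3 - <<'E'
from h import *
M,n=pose(np.pi/2,0);print(M)
delta(np.array([.47,-.42,.22]),M)
E
```

```text
[[ 0.96770917 -0.25206936 -0.        ]
 [-0.25206936 -0.96770917 -0.        ]
 [ 0.          0.         -1.        ]]
shift tool [0.2264 0.1999 0.0233] rotvec [ 0.0813  0.0793 -1.569 ] F [-0.5232 -0.2124  0.9314] w 0.6020655673705188 t 6.45
```

```bash
python3 -m inch '0.0226 0.02 0 0 0 0 0.6;0.0226 0.02 0 0 0 0 0.6;0.0226 0.02 0 0 0 0 0.8;0.0226 0.02 0 0 0 0 1;0.0226 0.02 0 0 0 0 1;0.0226 0.02 0 0 0 0 1;0.0226 0.02 0 0 0 0 1;0.0226 0.02 0 0 0 0 1;0.0226 0.02 0 0 0 0 1;0.0226 0.02 0 0 0 0 1'; python3 -m inch '0 0 0 0.0058 0.0057 -0.112 1;0 0 0 0.0058 0.0057 -0.112 1;0 0 0 0.0058 0.0057 -0.112 1;0 0 0 0.0058 0.0057 -0.112 1;0 0 0 0.0058 0.0057 -0.112 1;0 0 0 0.0058 0.0057 -0.112 1;0 0 0 0.0058 0.0057 -0.112 1;0 0 0 0.0058 0.0057 -0.112 1;0 0 0 0.0058 0.0057 -0.112 1;0 0 0 0.0058 0.0057 -0.112 1'; python3 -m inch '0 0 0 0.0058 0.0057 -0.112 1;0 0 0 0.0058 0.0057 -0.112 1;0 0 0 0.0058 0.0057 -0.112 1;0 0 0 0.0058 0.0057 -0.112 1;0 0 0 0 0 0 1;0 0 0 0 0 0 1'; python3 - <<'E'
from h import *
M,n=pose(np.pi/2,0);delta(np.array([.5179,-.2651,.135]),M)
for c in("side","top"): cv2.imwrite(f"pics/{c}6.png",grab_frame(c))
zoom(cv2.imread("pics/side6.png"),290,115,75,60,10,"pics/sz6.png")
zoom(cv2.imread("pics/top6.png"),335,135,110,85,7,"pics/tz6.png")
E
```

```text
time: 7.28
tool_pos: [0.4698, -0.42, 0.2469]
tool_rot: [-0.031, -0.611, 0.79, 0.037]
contact_force: [-0.9, -0.5, -0.5]
gripper_width: 0.0
time: 8.12
tool_pos: [0.471, -0.4193, 0.2467]
tool_rot: [0.011, 0.939, -0.342, -0.01]
contact_force: [0.0, 1.0, 0.4]
gripper_width: -0.003
time: 8.62
tool_pos: [0.4713, -0.4195, 0.2462]
tool_rot: [0.001, 0.992, -0.129, 0.002]
contact_force: [0.5, -0.4, -0.5]
gripper_width: 0.001
shift tool [ 0.005  -0.1614  0.1109] rotvec [ 0.002  -0.0049 -0.0044] F [ 0.5367 -0.3684 -0.54  ] w 0.0012456849517808075 t 8.6167
```

View pics/sz6.png

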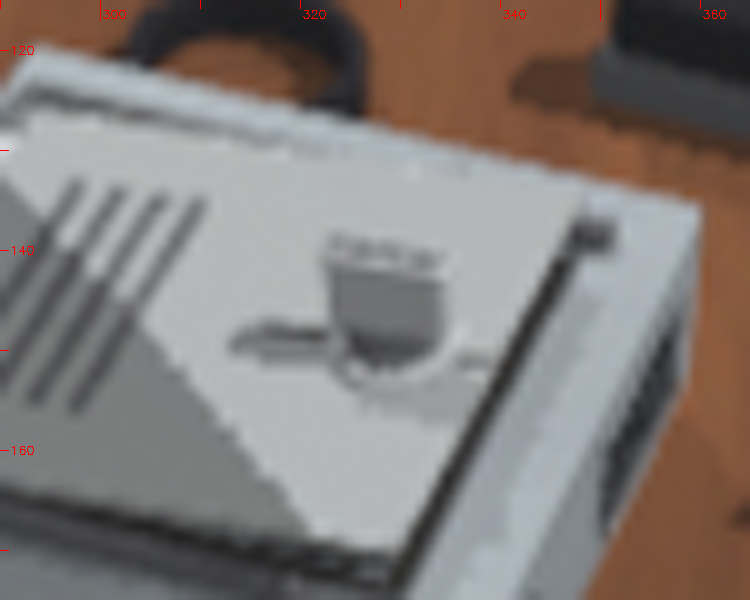

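View pics/tz6.png

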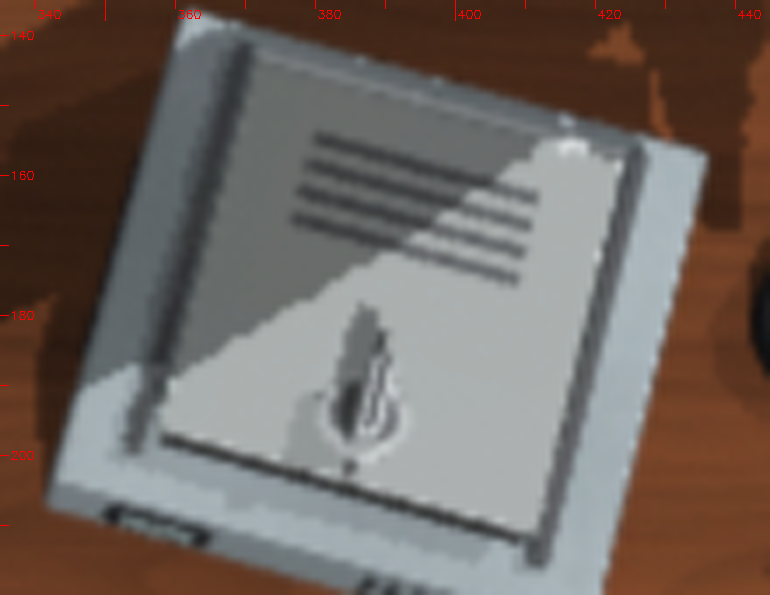

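```bash
python3 - <<'E'
from h import *
zoom(cv2.imread("pics/top6.png"),368,175,40,35,18,"pics/tz6b.png")
zoom(cv2.imread("pics/side6.png"),310,130,40,30,18,"pics/sz6b.png")
W=np.array([.5464,-.2053,.1300])
for fa in(-.1,0,.1):
    n=np.sin(.1)*u+np.cos(.1)*np.array([0,0,1]);px=np.cos(.1)*u-np.sin(.1)*np.array([0,0,1])
    d=np.cos(fa)*px+np.sin(fa)*v
    print(fa,[proj(c,[W+.015*n-.02*d,W+.015*n+.02*d]).round(1).tolist() for c in("top","side")])
E
```

```text
-0.1 [[[386.5, 196.5], [390.6, 185.2]], [[334.1, 140.8], [322.3, 138.0]]]
0 [[[387.1, 196.7], [390.0, 185.0]], [[334.4, 140.4], [322.0, 138.4]]]
0.1 [[[387.8, 196.8], [389.4, 184.9]], [[334.6, 140.0], [321.9, 138.8]]]
```

View pics/tz6b.png

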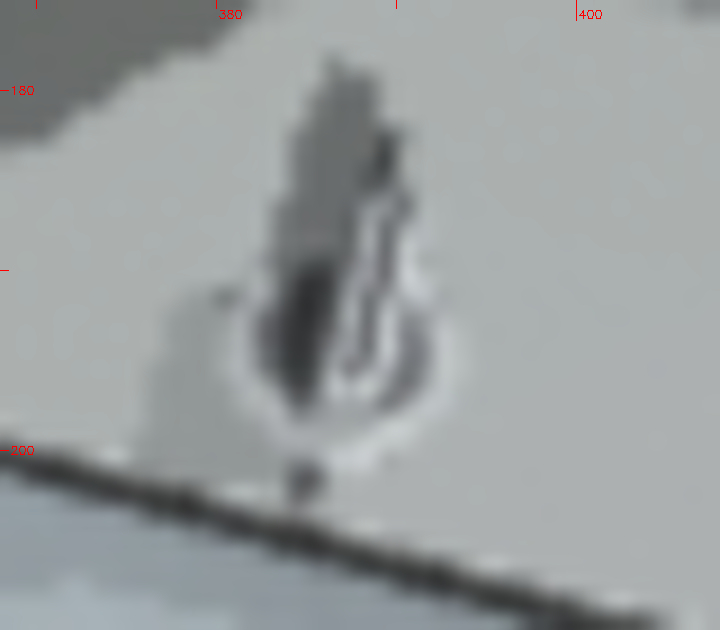

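View pics/sz6b.png

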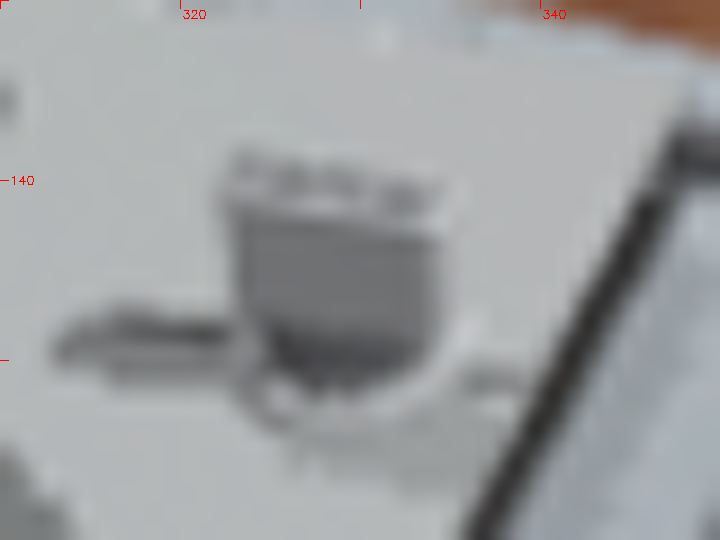

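The slot runs from (387.9,195.3) to (390,185.7) in the top view and from about (323.5,139) to (332.7,141) in the side view. That puts the fastener within about ±0.05 rad of 0, and the jaw heading gave -0.0025 rad. Next I'll move over the -y bare patch and press.

```bash
python3 -m inch '0.001 -0.027 0 0 0 0 1;0.001 -0.027 0 0 0 0 1;0.001 -0.027 0 0 0 0 1;0.001 -0.027 0 0 0 0 1;0.001 -0.027 0 0 0 0 1;0 -0.026 0 0 0 0 1;0 0 0.03 0 0 0 1;0 0 0.03 0 0 0 1;0 0 0.03 0 0 0 1;0 0 0.02 0 0 0 1'; python3 -m inch '0 0 0 0 0 0 1;0 0 0 0 0 0 1'; python3 - <<'E'
from h import *
M,n=pose(np.pi/2,0);delta(np.array([.5179,-.2651,.108]),M)
for c in("side","top"): cv2.imwrite(f"pics/{c}7.png",grab_frame(c))
zoom(cv2.imread("pics/side7.png"),260,85,110,95,7,"pics/sz7.png")
E
```

```text
time: 9.55
tool_pos: [0.5167, -0.2642, 0.1317]
tool_rot: [-0.0, 0.992, -0.128, 0.0]
contact_force: [1.1, -0.2, -0.1]
gripper_width: 0.003
time: 9.72
tool_pos: [0.5171, -0.2649, 0.1337]
tool_rot: [-0.0, 0.992, -0.128, 0.0]
contact_force: [0.4, -0.1, 0.2]
gripper_width: -0.007
shift tool [0.0008 0.     0.0257] rotvec [-0.0003 -0.0009 -0.0021] F [ 0.392  -0.1059  0.1615] w -0.007080118214655511 t 9.7167
```

View pics/sz7.png

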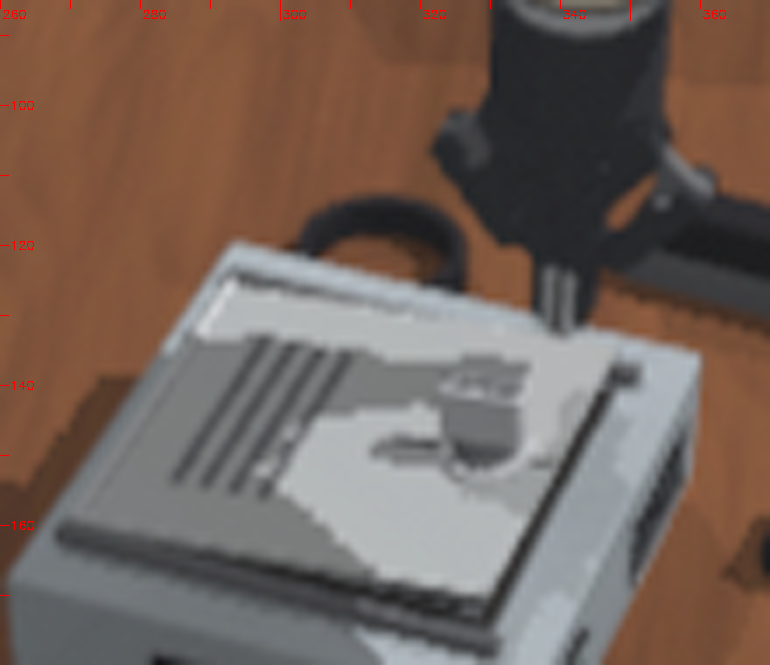

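The closed tips at (339,133) are over the -y bare patch, clear of the wing. I'll lower in small steps and watch the force.

```bash
python3 -m inch '0.005 0 0.01 0 0 0 1;0 0 0.008 0 0 0 1;0 0 0.004 0 0 0 1;0 0 0.003 0 0 0 1;0 0 0 0 0 0 1'; python3 -m inch '0 0 0.003 0 0 0 1;0 0 0.003 0 0 0 1;0 0 0.003 0 0 0 1;0 0 0 0 0 0 1'
```

```text
time: 10.23
tool_pos: [0.5226, -0.2666, 0.1088]
tool_rot: [0.0, 0.992, -0.128, 0.001]
contact_force: [-0.0, 0.1, -0.4]
gripper_width: 0.001
time: 10.57
tool_pos: [0.5227, -0.2669, 0.1003]
tool_rot: [0.001, 0.992, -0.128, 0.002]
contact_force: [-1.0, 0.3, 3.4]
gripper_width: 0.0
```

```bash
python3 -m inch '0 0 0.003 0 0 0 1;0 0 0.003 0 0 0 1;0 0 0 0 0 0 1'; python3 -m inch '0 0 0.002 0 0 0 1;0 0 0 0 0 0 1';  python3 -m inch '0 0 0.0015 0 0 0 1;0 0 0 0 0 0 1'
```

```text
time: 10.82
tool_pos: [0.5229, -0.267, 0.0943]
tool_rot: [0.001, 0.992, -0.128, 0.002]
contact_force: [-1.1, -0.8, 3.9]
gripper_width: 0.002
time: 10.98
tool_pos: [0.5229, -0.267, 0.0924]
tool_rot: [0.001, 0.992, -0.128, 0.002]
contact_force: [-0.4, -0.7, 4.3]
gripper_width: -0.001
time: 11.15
tool_pos: [0.5229, -0.267, 0.0915]
tool_rot: [0.001, 0.992, -0.128, 0.002]
contact_force: [-3.1, 0.5, 5.7]
gripper_width: -0.0
```

```bash
python3 -m inch '0 0 0.001 0 0 0 1;0 0 0 0 0 0 1;0 0 0 0 0 0 1';  python3 -m inch '0 0 0.001 0 0 0 1;0 0 0 0 0 0 1;0 0 0 0 0 0 1'
```

```text
time: 11.4
tool_pos: [0.523, -0.267, 0.0913]
tool_rot: [0.001, 0.992, -0.128, 0.002]
contact_force: [-4.4, 1.1, 9.9]
gripper_width: -0.0
time: 11.65
tool_pos: [0.523, -0.267, 0.0912]
tool_rot: [0.001, 0.992, -0.128, 0.001]
contact_force: [-6.2, 1.5, 13.4]
gripper_width: 0.002
```

```bash
python3 -m inch '-0.001 0 0.001 0 0 0 1;0 0 0 0 0 0 1;0 0 0 0 0 0 1;0 0 0 0 0 0 1'; python3 - <<'E'
from h import *
M,n=pose(np.pi/2,0);delta(np.array([.523,-.267,.0915]),M)
for c in("side","top"): cv2.imwrite(f"pics/{c}8.png",grab_frame(c))
zoom(cv2.imread("pics/side8.png"),255,95,115,95,7,"pics/sz8.png")
zoom(cv2.imread("pics/top8.png"),335,130,110,85,7,"pics/tz8.png")
E
```

```text
time: 11.98
tool_pos: [0.5229, -0.2671, 0.0911]
tool_rot: [0.001, 0.992, -0.128, 0.003]
contact_force: [-4.9, 2.9, 15.1]
gripper_width: -0.004
shift tool [ 0.0001 -0.0001 -0.0004] rotvec [ 0.0011 -0.0055 -0.0012] F [-4.8581  2.8645 15.0549] w -0.003823820276625717 t 11.9833
```

View pics/sz8.png

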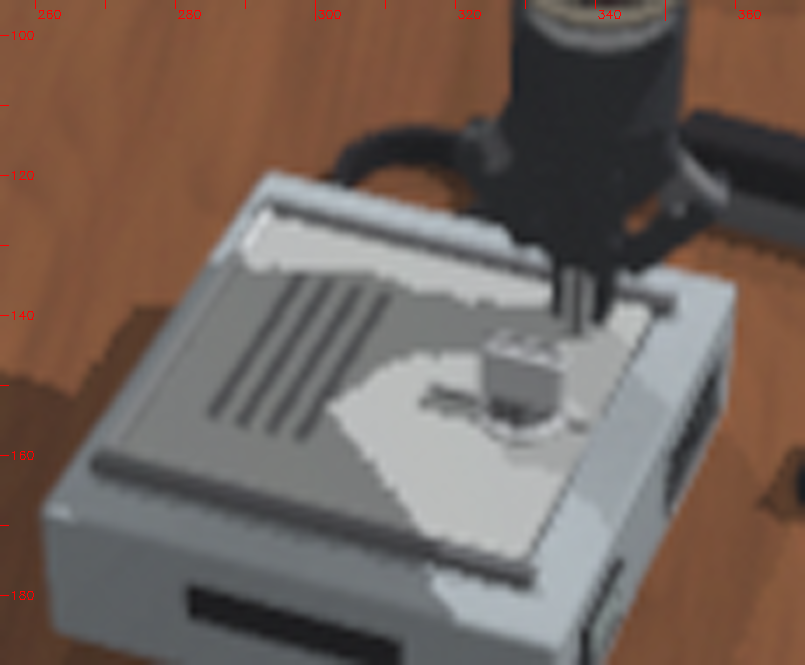

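View pics/tz8.png

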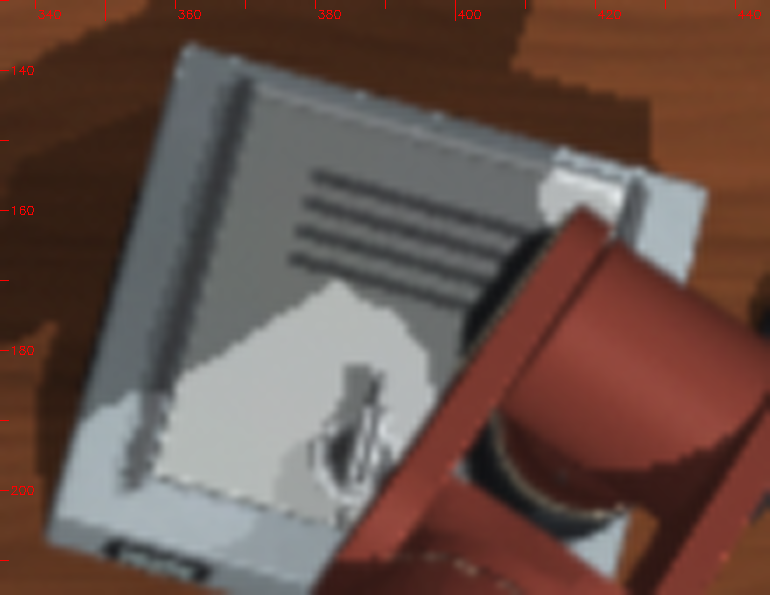

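View pics/side8.png

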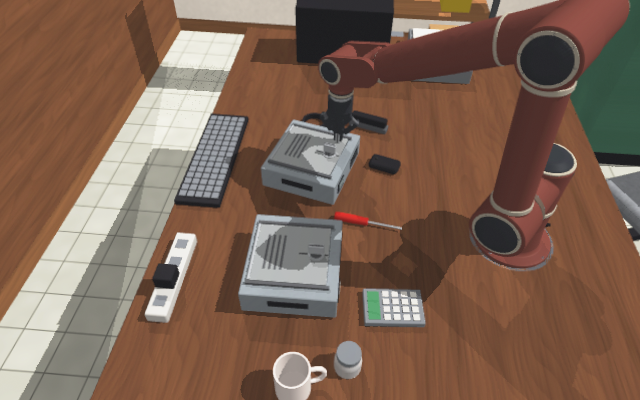

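The panel is flush: the dark gap along its free edge, which ran from (330,172) to (347,135), has gone. The wing still lies along the index marks, and nothing else on the desk has moved. The fingers press with a steady 15 N, so I'll hand in.

```bash
python3 -c "
from plant import *
s=state();print(s['time'],s['contact_force'],s['tool_pos']);job_done()"
```

```text
12.0833 [-5.56870059  2.6416036  15.28560145] [ 0.52297961 -0.26707216  0.09107364]
the job is handed in; nothing more can be done
```

The fastener on the right-hand case (the one ajar) is lined up, and I handed the job in with its panel held shut, at 12.1 s of the 45 s allowed.

**Fastener:** I pinched the wing along the tilted panel normal and turned it about 1.15 rad clockwise. Then I let go and backed off.
- The jaw heading put it within 0.003 rad of the panel's x axis, and that axis is known to about 0.005 rad.
- The pictures were less exact and disagreed slightly: the top view read about +0.02 rad, and the side view -0.01 to -0.06 rad.

**Panel:** I pressed with closed fingers on the bare patch on the -y side until it met the rigid stop.
- The fingertips stopped at a height of 0.0911 m, against the 0.0915 m expected.
- Force rose to about 15 N downward and held, with about 6 N sideways from friction.
- The gap at the free edge had closed in the side view.

**Surroundings:** In the last side picture the other case's fastener and the other objects looked unmoved. I checked this by eye and did not measure it.

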